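Candle the brown egg on the green filter

ROBOT

A 6-joint arm with a two-finger parallel gripper is mounted at the origin on the work surface. World frame = base frame: x ahead of the robot, y to its left, z up, the work surface at z = 0. Lengths are in m, angles in rad, forces in N, time in s.
With the tool pointing down it reaches from about 0.425 to 0.95 m from the base axis. Payload 3.5 kg.
Tool frame: the origin (TCP) lies at the very end of the fingers, on their centre line; the grasp point (between the pads) lies 19 mm behind it; y points along the fingers, x is the direction in which the jaws open and shut, and the axes are right-handed (so a half turn about y gives the same grasp; the last joint's range is limited). The gripper opens to 85 mm and grips with 20 to 120 N. Pads are 22 mm wide; open, the fingers measure 114 mm over their backs; the gripper's body (76 mm by 85 mm) begins 54 mm behind the grasp point. The pads swing forward as they close: fully open they stand 13 mm farther back than shut.
Start: joints at [-1.458, 0.286, 1.577, -0, 1.279, -0.15], TCP at [0.175, -0.652, 0.231] pointing down, gripper open.
Joint ranges: [-2.77, 2.77], [-0.9, 2.22], [0.21, 2.48], [-1.53, 4.67], [0.24, 2.81], [-2.84, 2.84]. Speed limits (rad/s): [2.79, 2.79, 3.14, 3.14, 3.14, 3.14].

INTERFACE

Orientations are given as a unit quaternion [w, x, y, z].
In Python, from workcell import sensors, vision, job_done, cut_out gives the robot as it stands.
- The arm moves only by the tool jog_arm, never from a script. Its argument "targets" is a list of rows, each an object of numbers: "fingers": the opening, from -1 (shut) to 1 (fully open); "x", "y", "z": the shift along the tool's x, y, z in m; "ax", "ay", "az": the turn, a rotation vector about the tool's x, y, z in degrees. A call has 1 to 20 rows; each row is the pose to reach, as a shift and turn from the pose measured when the call began, along the tool's axes at that moment; what a row does not reach only later rows make up. A row lasts 1/8 s, in which the tool goes at most 62.5 mm and 10.7 degrees, less where a joint would pass 70% of its speed; a pose out of reach is approached as far as the arm can. A call with a gripper value outside its range is refused whole. The fingers move at their own pace and stop on an object; "grip_force" is the grip in N (left out, the last holds). Time passes only in rows, so rows that repeat a pose let the fingers close. It gives the time, the measured TCP pose, the force and the opening at its end, in the units of the state.
- sensors.observe(): the state, without advancing time (a new reading comes with each control period).
- vision.grab_frame(name): name is "side" or "top"; returns (picture, depth): 480x640x3 uint8, red, green, blue; 480x640 float32, m along the optical axis (not along the pixel's ray), 0 where there is no reading.
- vision.get_calibration(name): a dict with "mtx" (3x3 intrinsics, pixels), "T" (4x4, takes a point from camera to world coordinates). Camera axes: x right, y up, looking along -z (the intrinsics and any distortion apply to the point x, -y, -z); pixel columns grow to the right and rows downward; lengths in m; the calibration is good to about 2 mm. A picture is of the moment at which its call begins. get_calibration takes no time and is no camera call.
- job_done(): hands the job in, once; it reports no verdict.
Trained networks look in the newest picture that a camera, given by its name, has taken for a name from the list of things; names that differ only in an ending like _2 or _b are one class to them, and where a whole thing is asked for, a point or a joint stands for the part that bears it (a point fixed in the world has none). Each returns a list of dicts, best first, with "score" (0 to 1); they miss things now and then, are a little off and sometimes report something else, mostly with a low value. They report only what shows in the picture. A call takes as long as a camera call. They do not tell look-alikes from the thing itself.
- cut_out(camera, label): "mask" (480x640 bool, what is visible of it) and "box" ([left, top, right, bottom] in pixels, round what is visible of it).
The state is a dict: "t": time; "joints": joint angles; "joint_velocities": joint speeds; "joint_efforts": joint torques, N m; "ee_pos": TCP position; "orientation": TCP orientation; "contact_force": force on the tool from outside, world axes, zero at the start; "moment": the same for the moment, N m; "finger_gap": finger opening in m.
Only numpy, scipy, OpenCV 4.12 (cv2) and the standard library are available. Lean on these libraries where they do the work, as an engineer would, in place of code of your own. Each camera call takes 0.05 s, during which the arm holds its last target.

TASK

Candle the brown egg: take it from the small egg tray and stand it upright, pointed end down, in the rubber cup of the candling lamp, setting it down without dropping it. Then slide the lamp's filter slide out by its yellow grip, past the first click (clear glass), until you feel it click at the second notch, which puts the green glass under the egg, and finish while holding it there, because the slide springs shut when let go. Leave the cream eggs standing in the tray and the other things on the bench alone.

Things in the scene. Friction and masses are not known exactly. Their poses are not given: they have to be found in the camera images.
- brown_egg_center (a point): Centre (half-way up) of the only brown egg: 62 g, 58 mm tall, 44 mm across at its widest (4 mm above the centre), standing pointed end down in a hole of the tray; its z axis runs from pointed to blunt end (up). The tray's deck lies 20 mm below this centre: grip the egg at its centre or up to 8 mm higher.
- sample_tray: Small pale perforated egg tray, fixed: 116 mm along its x, 222 mm along its y, deck 40 mm high; origin at the centre of its underside. 2 x 4 holes at 52 mm pitch; pins 14 mm high on its centre line between holes. The four eggs stand in a zigzag (tops 90 mm above the bench): the places beside an egg along the tray's x and y are empty; close the fingers along the tray's x.
- cream_egg1_center (a point): Centre of a cream egg, same size, in the tray; leave it standing.
- cream_egg2_center (a point): Centre of a cream egg, same size, in the tray; leave it standing.
- cream_egg3_center (a point): Centre of a cream egg, same size, in the tray; leave it standing.
- candler: Candling lamp, fixed: grey box 180 mm (x) by 200 mm (y), roof 100 mm high; origin at the centre of its underside. On the roof two guide rails along its y (tops 108 mm high, outer sides 33 mm from the middle, from y -75 to +95 mm) with a bridge (70 x 60 mm, top 112 mm) that carries the rubber egg cup. The black filter slide runs between the rails and is pulled out to the -y side.
- cup (a point): Centre of the mouth of the black rubber egg cup, 124 mm above the bench, straight above the candler's origin. The mouth is 29 mm wide inside, 42 mm outside; an egg standing in it rests on the rim, its pointed end 9 mm below the mouth.
- egg_seat (a point): Where the centre of an egg standing in the cup lies, 20 mm above the cup's mouth on its axis; fixed to the candler. The cup guides in an egg that comes down within 4 mm of the axis.
- slide_grip (a point): Middle of the yellow upright grip on the filter slide's outer end, 127 mm above the bench: a flat block 14 mm thick along the candler's y (slide direction), 30 mm wide along its x, reaching 16 mm above and 22 mm below this point. Shut, it is 105 mm from the cup's axis on the candler's -y side; it moves along -y with the slide. Pinch it from above by its two flat faces.
- filter_slide (a joint): How far the slide is pulled out (m): 0 shut, growing as the grip moves along the candler's -y, stop at 0.100. A spring pulls it shut with 5 to 7 N. A sprung ball clicks into its edge at 0.040 (clear glass) and 0.080 (green glass over the lamp): in the 4 mm before a notch the pull eases by up to 4 N, in the 4 mm past it grows by up to 5 N. The clicks do not hold it against the spring.
- torch: Black hand torch, 120 mm long, 42 mm high, lying loose on the bench; leave it alone.
- marker: White marker pen with a blue cap, 130 mm long, 17 mm thick, lying loose on the bench; leave it alone.
Things that resemble listed ones, but are neither listed nor needed, are in the scene too. Of the things that look like the part that bears brown_egg_center, the largest one is meant.

How it is judged:
On the way, in this order (a step that is already met when the one before it is completed fails the run):
1. the brown egg stands upright in the lamp's cup, let go, with the slide still shut (distance between brown_egg_center and egg_seat below 0.006 m and angle between brown_egg_center's own z axis and vertical below 0.3 rad and contact force between the fingers and brown_egg below 0.05 N and linear speed of brown_egg below 0.02 m/s and value of joint filter_slide below 0.01 m), for 0.2 s.
2. the slide is held at the second notch, green glass under the egg (value of joint filter_slide between 0.077 and 0.083 m and contact force between the fingers and filter_slide above 1 N), for 0.3 s.
At the end, for the whole second after the job is handed in: The robot's fingers hold the filter slide within 3 mm of the second notch (pulled out 80 mm) against its spring; the brown egg stands free in the rubber cup, centre within 6 mm of its seat and tilted less than 0.3 rad; the three cream eggs are within 10 mm of where they stood (all of step 2 and distance between brown_egg_center and egg_seat below 0.006 m and angle between brown_egg_center's own z axis and vertical below 0.3 rad and contact force between each of the arm, the fingers and brown_egg below 0.05 N and distance of each of cream_egg1_center, cream_egg2_center, cream_egg3_center from where it was at the start of the episode below 0.01 m); the arm keeps its last pose, push and grip.
It fails at once if the brown egg is dropped (falls more than about a centimetre) (contact force between the fingers and brown_egg below 0.02 N and linear speed of brown_egg above 0.45 m/s).
It fails at once if a cream egg is knocked out of its place (distance of any of cream_egg1_center, cream_egg2_center, cream_egg3_center from where it was at the start of the episode above 0.015 m).
It fails at once if the other things on the bench are disturbed (distance of any of torch, marker from where it was at the start of the episode above 0.03 m).
It also fails if it takes over 53 s, if anything falls off the work surface, if the arm or the gripper's body presses on something with over 40 N, if the wrist force passes 120 N, or if a joint passes its speed limit or range.

## Working session

There is one attempt and no reset: what is moved stays moved. The work goes in short steps, Python scripts to look and compute and a tool call to move; the robot and the scene stay as the last step left them, time stands still between calls to the robot, and variables do not carry over. Pictures are saved under pics/ and viewed, and the job is handed in when it is done.

Besides the shell and the picture viewer there is one more tool, called after ">>>" in YAML: its name, and indented under it one key for each argument. jog_arm: Moves the arm, as the interface text tells. Its arguments: {"type":"object","properties":{"targets":{"type":"array"},"grip_force":{"type":"number"}},"required":["targets"]}

```bash
mkdir -p pics; cat > h.py <<'E'
import numpy as np,cv2
from workcell import sensors,vision,job_done,cut_out
def save(n,f):
    p,d=vision.grab_frame(n); cv2.imwrite('pics/%s.png'%f,p[...,::-1]); np.savez('pics/%s.npz'%f,p=p,d=d); return p,d
def cloud(n,d):
    c=vision.get_calibration(n);K=c['mtx'];T=c['T']
    v,u=np.mgrid[0:480,0:640]
    if 'dist' in c: print('dist',c['dist'])
    X=(u-K[0,2])/K[0,0]*d;Y=(v-K[1,2])/K[1,1]*d
    P=np.stack([X,-Y,-d,np.ones_like(d)],-1)@T.T
    P=P[...,:3].copy();P[d<=0]=np.nan
    return P
E
python3 - <<'E'
from h import *
for n in('top','side'):
    save(n,n+'0'); print(vision.get_calibration(n))
print(sensors.observe())
E
```

```text
{'mtx': array([[562.94820748,   0.        , 308.40442474],
       [  0.        , 562.94820748, 241.72521628],
       [  0.        ,   0.        ,   1.        ]]), 'T': array([[-0.0082073 ,  0.99477654, -0.10174617,  0.32306864],
       [-0.99978748, -0.00623896,  0.01964868, -0.04387365],
       [ 0.01891126,  0.10188581,  0.99461633,  1.26228588],
       [ 0.        ,  0.        ,  0.        ,  1.        ]])}
{'mtx': array([[497.61162527,   0.        , 330.67481028],
       [  0.        , 497.61162527, 239.06533996],
       [  0.        ,   0.        ,   1.        ]]), 'T': array([[-0.99295017,  0.05679975, -0.10403726,  0.35839192],
       [-0.11846679, -0.50477806,  0.85508171,  0.92954362],
       [-0.0039473 ,  0.86137849,  0.50794835,  0.68600014],
       [ 0.        ,  0.        ,  0.        ,  1.        ]])}
{'t': 0.1, 'joints': array([-1.45799784e+00,  2.87112059e-01,  1.57803292e+00, -9.53549603e-06,
        1.27862639e+00, -1.49974993e-01]), 'joint_velocities': array([-0.00140924, -0.00122464, -0.00414332,  0.00131673, -0.00010908,
       -0.00049899]), 'joint_efforts': array([ 1.64702335e-03, -4.07293904e+01, -2.93697739e+01, -5.17254148e-05,
        3.43678003e-03,  4.82065332e-06]), 'ee_pos': array([ 0.17531209, -0.65121378,  0.23006093]), 'orientation': array([ 0.56174784, -0.56064291,  0.43072181, -0.42964824]), 'contact_force': array([ 0.35703661,  0.39667927, -0.359822  ]), 'moment': array([-0.05523945, -0.00189746, -0.00324722]), 'finger_gap': 0.08530564270998907}
```

View pics/top0.png

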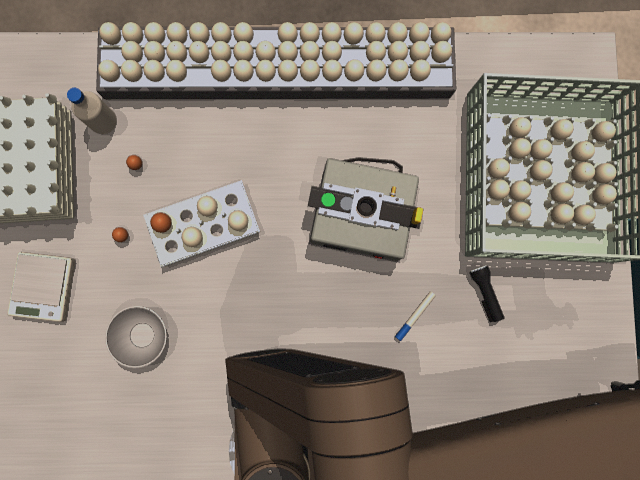

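View pics/side0.png

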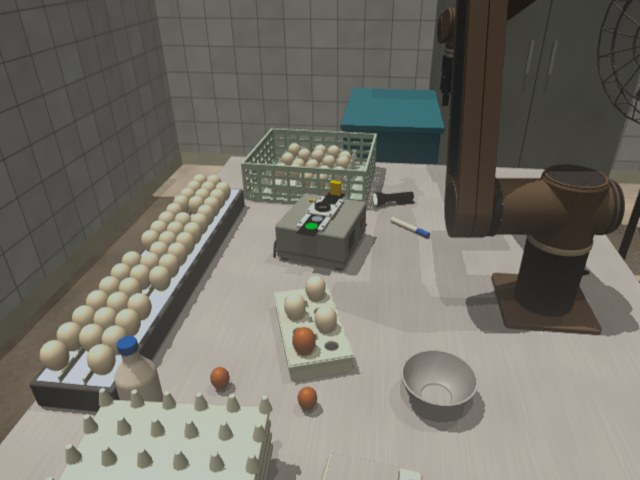

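```bash
python3 - <<'E'
from h import *
from scipy.optimize import least_squares
from scipy.spatial.transform import Rotation as R
# masks
out={}
for n in('top','side'):
    d=np.load(f'pics/{n}0.npz');P=cloud(n,d['d'])
    for lab in('brown_egg_center','cream_egg1_center','sample_tray','candler','slide_grip','cup','torch','marker'):
        r=cut_out(n,lab)
        for q in r:
            if q['score']<.3: continue
            X=P[q['mask']];X=X[~np.isnan(X[:,0])]
            if len(X)<5: continue
            if lab.startswith('cream') and len(r)>6 and not(.2<np.median(X[:,1])<.65): 
                pass
            print(n,lab,round(q['score'],2),np.round(q['box']),'med',np.round(np.median(X,0),3),'zmax',np.round(np.percentile(X[:,2],98),3),len(X)) if not lab.startswith('cream') else None
            out.setdefault((n+lab),[]).append(q['mask'])
np.savez('masks.npz',**{k:np.array(v) for k,v in out.items()})
print(R.from_quat(sensors.observe()['orientation'],scalar_first=True).as_matrix().round(3))
E
```

```text
top brown_egg_center 0.6 [154. 214. 172. 231.] med [0.487 0.243 0.083] zmax 0.09 284
top brown_egg_center 0.5 [113. 227. 127. 244.] med [0.467 0.342 0.038] zmax 0.046 214
top brown_egg_center 0.45 [124. 155. 141. 170.] med [0.627 0.315 0.038] zmax 0.046 188
top sample_tray 0.62 [144. 182. 260. 266.] med [0.487 0.16  0.04 ] zmax 0.046 3924
top candler 0.92 [309. 156. 424. 260.] med [ 0.508 -0.183  0.102] zmax 0.125 8809
top candler 0.31 [308. 186. 423. 226.] med [ 0.515 -0.189  0.105] zmax 0.143 1887
top slide_grip 0.95 [308. 186. 423. 229.] med [ 0.515 -0.187  0.105] zmax 0.143 1913
top cup 0.58 [308. 157. 425. 260.] med [ 0.509 -0.184  0.101] zmax 0.125 8965
top torch 0.78 [472. 265. 503. 321.] med [ 0.331 -0.462  0.033] zmax 0.043 809
top marker 0.57 [394. 291. 436. 342.] med [ 0.286 -0.302  0.015] zmax 0.021 467
side brown_egg_center 0.85 [212. 367. 229. 392.] med [0.629 0.33  0.035] zmax 0.045 319
side brown_egg_center 0.75 [296. 387. 318. 413.] med [0.469 0.357 0.034] zmax 0.045 389
side brown_egg_center 0.74 [294. 328. 315. 357.] med [0.489 0.263 0.075] zmax 0.089 514
side brown_egg_center 0.35 [373. 194. 412. 202.] med [ 0.329 -0.455  0.024] zmax 0.04 417
side sample_tray 0.82 [270. 286. 354. 380.] med [0.479 0.226 0.039] zmax 0.054 3824
side candler 0.85 [272. 179. 365. 270.] med [ 0.507 -0.11   0.097] zmax 0.123 5393
side candler 0.36 [295. 328. 316. 357.] med [0.49  0.263 0.074] zmax 0.089 559
side slide_grip 0.68 [301. 183. 345. 238.] med [ 0.517 -0.151  0.105] zmax 0.14 687
side cup 0.91 [273. 181. 366. 270.] med [ 0.507 -0.111  0.097] zmax 0.123 5470
side torch 0.93 [374. 192. 416. 206.] med [ 0.325 -0.455  0.023] zmax 0.04 396
side marker 0.57 [395. 220. 430. 236.] med [ 0.291 -0.299  0.011] zmax 0.017 263
[[ 0.26  -0.     0.966]
 [-0.966 -0.     0.26 ]
 [ 0.    -1.    -0.   ]]
```

```bash
python3 - <<'E'
from h import *
from scipy.optimize import least_squares
d={n:np.load(f'pics/{n}0.npz') for n in('top','side')}
P={n:cloud(n,d[n]['d']) for n in d}
def egg(n,g):
    X=P[n].reshape(-1,3);C=d[n]['p'].reshape(-1,3)
    m=(np.hypot(X[:,0]-g[0],X[:,1]-g[1])<.027)&(X[:,2]>.055)&(X[:,2]<.1);X=X[m]
    def f(c):
        q=X-c; q=q-[0,0,.004]; s=np.where(q[:,2]>0,.025,.033)
        return (np.sqrt((q[:,0]/.022)**2+(q[:,1]/.022)**2+(q[:,2]/s)**2)-1)*.022
    r=least_squares(f,[*g,.061],loss='soft_l1',f_scale=.001)
    return r.x,np.sqrt(np.mean(r.fun**2)),len(X)
E={}
# egg candidates from tops z>0.07 in tray region
X=P['top'];m=((X[...,2]>.075)&(X[...,2]<.1)&(X[...,1]>.0)&(X[...,1]<.28)&(X[...,0]>.4)&(X[...,0]<.58)).astype(np.uint8)
k,l,st,ce=cv2.connectedComponentsWithStats(m)
for i in range(1,k):
    if st[i,4]<60: continue
    g=np.nanmedian(X[l==i],0)
    for n in('top','side'):
        c,r,N=egg(n,g[:2]);print(n,ce[i].round(),c.round(4),round(r,5),N);E.setdefault(n,[]).append(c)
# cup ring, grip
for n in('top','side'):
    X=P[n].reshape(-1,3);C=d[n]['p'].reshape(-1,3).astype(int)
    b=(X[:,0]>.4)&(X[:,0]<.65)&(X[:,1]<-.05)&(X[:,1]>-.33)
    y=b&(C[:,0]>150)&(C[:,1]>120)&(C[:,2]<70)&(X[:,2]>.1)
    print(n,'yellow',y.sum(),X[y].min(0).round(4),X[y].max(0).round(4),np.median(X[y],0).round(4))
    t=X[y&(X[:,2]>.139)]
    if len(t): 
        r=cv2.minAreaRect((t[:,:2]*1000).astype(np.float32));print('grip top',r,len(t), t[:,2].mean())
    c=b&(X[:,2]>.118)&(X[:,2]<.13)&~y&(X[:,1]>-.24)
    q=X[c];r=cv2.minEnclosingCircle((q[:,:2]*1000).astype(np.float32));print('cup',r,len(q),q[:,2].mean(),q[:,:2].mean(0))
    box=X[b&(X[:,2]>.094)&(X[:,2]<.104)];print('roof',cv2.minAreaRect((box[:,:2]*1000).astype(np.float32)))
E
```

```text
top [206. 205.] [0.5253 0.1504 0.0601] 0.00145 333
side [206. 205.] [0.5271 0.1514 0.0599] 0.00112 387
top [237. 219.] [0.4936 0.084  0.0602] 0.0015 327
side [237. 219.] [0.4957 0.085  0.0597] 0.00134 344
top [159. 221.] [0.4904 0.2481 0.0596] 0.00144 341
side [159. 221.] [0.4923 0.2492 0.06  ] 0.00104 464
top [191. 236.] [0.4589 0.1818 0.0596] 0.00139 333
side [191. 236.] [0.4607 0.1829 0.0597] 0.00116 411
top yellow 94 [ 0.4784 -0.2962  0.1052] [ 0.5544 -0.2417  0.149 ] [ 0.4933 -0.2879  0.1421]
grip top ((491.7288818359375, -288.5245056152344), (13.489514350891113, 26.574872970581055), 80.15674591064453) 80 0.14270454968214516
cup ((505.7264099121094, -177.88377380371094), 32.54036331176758) 180 0.12350963254663508 [ 0.51409935 -0.18635064]
roof ((514.194091796875, -185.25506591796875), (237.5869140625, 180.0151824951172), 77.95889282226562)
side yellow 26 [ 0.4809 -0.2921  0.1065] [ 0.5557 -0.2352  0.1436] [ 0.4963 -0.2847  0.1416]
grip top ((494.2730712890625, -285.6037902832031), (10.9188814163208, 25.673818588256836), 82.78543853759766) 22 0.14176858715284657
cup ((513.5157470703125, -183.36500549316406), 23.493518829345703) 93 0.12203598295959672 [ 0.51516111 -0.18193801]
roof ((515.3242797851562, -181.7164306640625), (239.24046325683594, 179.19952392578125), 78.14221954345703)
```

```bash
python3 - <<'E'
from h import *
a=cv2.imread('pics/top0.png')
cv2.imwrite('pics/z1.png',cv2.resize(a[150:275,295:440],None,fx=4,fy=4,interpolation=cv2.INTER_CUBIC))
cv2.imwrite('pics/z2.png',cv2.resize(a[170:275,130:275],None,fx=4,fy=4,interpolation=cv2.INTER_CUBIC))
E
```

```text
(no output)
```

View pics/z1.png

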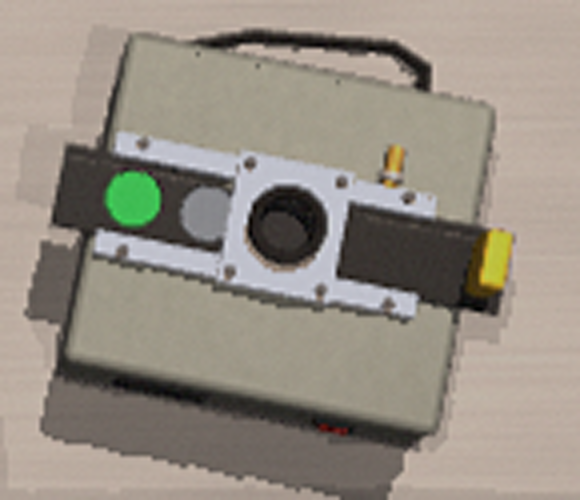

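View pics/z2.png

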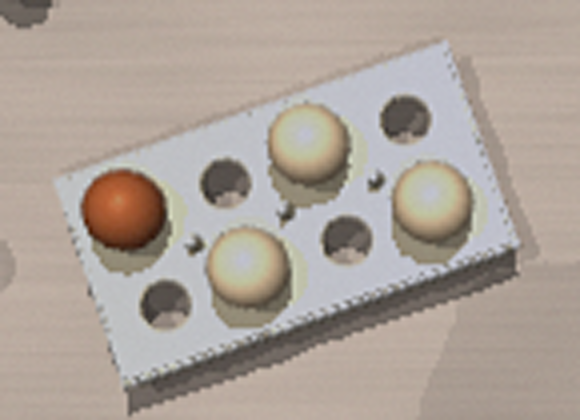

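```bash
python3 - <<'E'
from h import *
d={n:np.load(f'pics/{n}0.npz') for n in('top','side')}
def ray(n,u,v,z):
    c=vision.get_calibration(n);K=c['mtx'];T=c['T']
    r=T[:3,:3]@[(u-K[0,2])/K[0,0],-(v-K[1,2])/K[1,1],-1];o=T[:3,3];return o+r*(z-o[2])/r[2]
print(ray('top',366.75,206.4,.124))
for n in d:
    X=cloud(n,d[n]['d']);p=d[n]['p'].astype(int)
    t=np.radians(78.2);e=np.array([np.cos(t),np.sin(t)]);f=np.array([np.sin(t),-np.cos(t)])
    q=X[...,:2]-[.5145,-.1835]; a=q@e;b=q@f;z=X[...,2]
    # cup rim
    m=(np.hypot(a,b)<.03)&(z>.1195)&(z<.128)
    A=a[m];B=b[m]
    print(n,'cup rim a %.4f..%.4f b %.4f..%.4f'%(A.min(),A.max(),B.min(),B.max()),m.sum())
    from scipy.optimize import least_squares
    # rim annulus 14.5..21 : penalty outside
    r=least_squares(lambda c:(lambda h:np.maximum(h-.021,0)+np.maximum(.0145-h,0))(np.hypot(A-c[0],B-c[1])),[0,0]);print(r.x,r.cost)
    w=m&0; 
    W=(np.abs(a)<.045)&(np.abs(b)<.05)&(p.min(-1)>140)&(z>.108)&(z<.116)
    print('bridge a',np.percentile(a[W],[1,50,99]).round(4),'b',np.percentile(b[W],[1,50,99]).round(4),W.sum())
    ro=(z>.095)&(z<.104)&(np.abs(a)<.09)&(np.abs(b)<.11)&(np.abs(a)>.0)
    s=ro&(np.abs(a)<.07);print('roof b mid',np.percentile(b[s],[.5,99.5]))
    s=ro&(np.abs(b)>.04);print('roof a mid',np.percentile(a[s],[.5,99.5]))
    yl=(p[...,0]>150)&(p[...,1]>120)&(p[...,2]<90)&(z>.136)&(a<-.08)&(a>-.13)
    print('grip a',a[yl].min(),a[yl].max(),'b',b[yl].min(),b[yl].max())
    for lo,hi in((-.022,-.01),(-.01,.0),(0,.01),(.01,.022)):
        pass
    cv2.imwrite(f'pics/{n}_z.png',0*p)
a=cv2.imread('pics/side0.png')
cv2.imwrite('pics/z3.png',cv2.resize(a[170:280,265:385],None,fx=5,fy=5,interpolation=cv2.INTER_CUBIC))
E
```

```text
[ 0.51156071 -0.18659585  0.124     ]
top cup rim a -0.0228..0.0219 b -0.0198..0.0202 167
[-0.00186884 -0.00010909] 8.832175635529801e-06
bridge a [-0.0414 -0.0015  0.0425] b [-0.034  -0.0007  0.0349] 602
roof b mid [-0.08885326  0.088566  ]
roof a mid [-0.08898803  0.08916544]
grip a -0.11448289905015341 -0.10062646218936329 b -0.014048400949145966 0.012609678244872441
side cup rim a -0.0236..0.0229 b -0.0191..0.0194 81
[0.00041439 0.000441  ] 2.3753229210441562e-05
bridge a [-0.0389  0.013   0.0417] b [-0.0323 -0.0083  0.0362] 164
roof b mid [-0.08795478  0.08866782]
roof a mid [-0.08869086  0.08934766]
grip a -0.11055060587240322 -0.09908807090907726 b -0.011279009945052603 0.013701105904141144[ WARN:0@0.566] global loadsave.cpp:1063 imwrite_ Unsupported depth image for selected encoder is fallbacked to CV_8U.
```

View pics/z3.png

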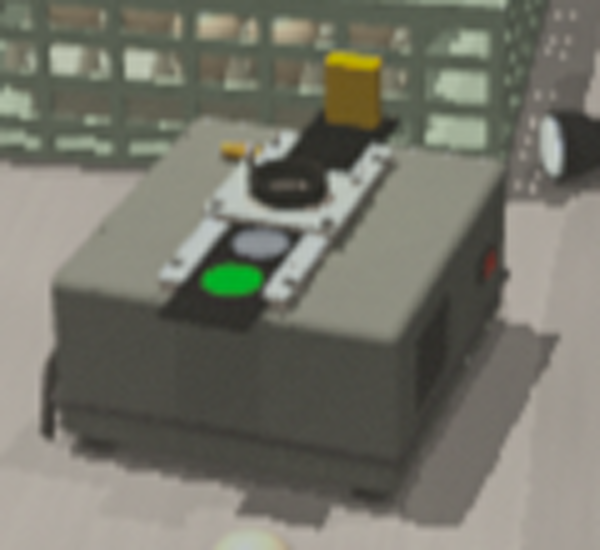

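```bash
cat >> h.py <<'E'
from scipy.spatial.transform import Rotation as R
def rel(pos,ang):
    s=sensors.observe();R0=R.from_quat(s['orientation'],scalar_first=True)
    t=np.radians(ang);x=np.array([np.cos(t),np.sin(t),0]);y=np.array([0,0,-1.]);z=np.cross(x,y)
    Rt=R.from_matrix(np.stack([x,y,z],1))
    dp=R0.inv().apply(np.array(pos)-s['ee_pos']);rv=(R0.inv()*Rt).as_rotvec(degrees=True)
    print(pos,ang,'->',dp.round(4),rv.round(1))
def st():
    s=sensors.observe();m=R.from_quat(s['orientation'],scalar_first=True).as_matrix()
    print(s['t'],s['ee_pos'].round(4),s['joints'].round(2),s['contact_force'].round(2),s['finger_gap'],'xang',np.degrees(np.arctan2(m[1,0],m[0,0])).round(2),'down',m[:,1].round(3))
E
python3 - <<'E'
from h import *
d=np.load('pics/top0.npz');X=cloud('top',d['d'])
t=np.radians(78.2);e=np.array([np.cos(t),np.sin(t)]);f=np.array([np.sin(t),-np.cos(t)])
q=X[...,:2]-[.5145,-.1845]; a=q@e;b=q@f;z=X[...,2]
m=(a<-.19)&(a>-.35)&(np.abs(b)<.12)&(z>.02)
for lo in np.arange(-.30,-.19,.01):
    k=m&(a>=lo)&(a<lo+.01)
    if k.sum(): print(round(lo,3),k.sum(),np.percentile(z[k],[50,99]).round(3),b[k].min().round(3))
k=(a<-.02)&(a>-.06)&(b>.02)&(b<.06)&(z>.112);print('knob',k.sum(),z[k].max() if k.any() else 0)
for p,g in(([.40,-.45,.231],-40),([.5,-.2,.231],-15),([.53,.05,.231],5),([.4914,.2487,.231],19.6),([.4914,.2487,.15],19.6)): rel(p,g)
st()
E
```

```text
-0.3 326 [0.042 0.124] -0.12
-0.29 341 [0.043 0.124] -0.111
-0.28 308 [0.045 0.123] -0.1
-0.27 240 [0.065 0.124] -0.091
-0.26 235 [0.082 0.124] -0.046
-0.25 510 [0.083 0.124] -0.045
-0.24 489 [0.085 0.125] 0.025
-0.23 160 [0.082 0.125] 0.084
knob 30 0.11672121148602188
[0.4, -0.45, 0.231] -40 -> [-0.1365  0.0003  0.2693] [  0.  -34.9   0. ]
[0.5, -0.2, 0.231] -15 -> [-3.520e-01  3.000e-04  4.309e-01] [  0.  -59.9   0. ]
[0.53, 0.05, 0.231] 5 -> [-5.856e-01  3.000e-04  5.248e-01] [  0.  -79.9   0. ]
[0.4914, 0.2487, 0.231] 19.6 -> [-7.875e-01  3.000e-04  5.391e-01] [  0.  -94.5   0. ]
[0.4914, 0.2487, 0.15] 19.6 -> [-0.7875  0.0813  0.5391] [  0.  -94.5   0. ]
0.9 [ 0.1754 -0.6518  0.2313] [-1.46  0.29  1.58 -0.    1.28 -0.15] [ 0.41 -0.29 -0.05] 0.08578138847295999 xang -74.94 down [-0. -0. -1.]
```

>>> jog_arm:
  targets:
    - {"x": -0.045, "z": 0.09, "ay": -10, "fingers": 1}
    - {"x": -0.07, "z": 0.135, "ay": -18, "fingers": 1}
    - {"x": -0.1, "z": 0.2, "ay": -26, "fingers": 1}
    - {"x": -0.137, "z": 0.269, "ay": -35, "fingers": 1}
    - {"x": -0.19, "z": 0.31, "ay": -41, "fingers": 1}
    - {"x": -0.245, "z": 0.35, "ay": -47, "fingers": 1}
    - {"x": -0.3, "z": 0.39, "ay": -53, "fingers": 1}
    - {"x": -0.352, "z": 0.431, "ay": -60, "fingers": 1}
    - {"x": -0.41, "z": 0.455, "ay": -65, "fingers": 1}
    - {"x": -0.47, "z": 0.48, "ay": -70, "fingers": 1}
    - {"x": -0.53, "z": 0.5, "ay": -75, "fingers": 1}
    - {"x": -0.586, "z": 0.525, "ay": -80, "fingers": 1}
    - {"x": -0.64, "z": 0.53, "ay": -84, "fingers": 1}
    - {"x": -0.69, "z": 0.535, "ay": -88, "fingers": 1}
    - {"x": -0.74, "z": 0.537, "ay": -91, "fingers": 1}
    - {"x": -0.7875, "z": 0.539, "ay": -94.5, "fingers": 1}
    - {"x": -0.7875, "z": 0.539, "ay": -94.5, "fingers": 1}
    - {"x": -0.7875, "z": 0.539, "ay": -94.5, "fingers": 1}

```text
validation failed for argument at $.ta...
```

```bash
python3 - <<'E'
from h import *
st()
rel([.4914,.2487,.115],19.6);rel([.4914,.2487,.043],19.6)
E
```

```text
0.9 [ 0.1754 -0.6518  0.2313] [-1.46  0.29  1.58 -0.    1.28 -0.15] [ 0.41 -0.29 -0.05] 0.08578138847295999 xang -74.94 down [-0. -0. -1.]
[0.4914, 0.2487, 0.115] 19.6 -> [-0.7875  0.1163  0.5391] [  0.  -94.5   0. ]
[0.4914, 0.2487, 0.043] 19.6 -> [-0.7875  0.1883  0.5391] [  0.  -94.5   0. ]
```

>>> jog_arm:
  targets:
    - {"fingers": 1, "x": -0.045, "y": 0, "z": 0.09, "ax": 0, "ay": -10, "az": 0}
    - {"fingers": 1, "x": -0.07, "y": 0, "z": 0.135, "ax": 0, "ay": -18, "az": 0}
    - {"fingers": 1, "x": -0.1, "y": 0, "z": 0.2, "ax": 0, "ay": -26, "az": 0}
    - {"fingers": 1, "x": -0.137, "y": 0, "z": 0.269, "ax": 0, "ay": -35, "az": 0}
    - {"fingers": 1, "x": -0.19, "y": 0, "z": 0.31, "ax": 0, "ay": -41, "az": 0}
    - {"fingers": 1, "x": -0.245, "y": 0, "z": 0.35, "ax": 0, "ay": -47, "az": 0}
    - {"fingers": 1, "x": -0.3, "y": 0, "z": 0.39, "ax": 0, "ay": -53, "az": 0}
    - {"fingers": 1, "x": -0.352, "y": 0, "z": 0.431, "ax": 0, "ay": -60, "az": 0}
    - {"fingers": 1, "x": -0.41, "y": 0, "z": 0.455, "ax": 0, "ay": -65, "az": 0}
    - {"fingers": 1, "x": -0.47, "y": 0, "z": 0.48, "ax": 0, "ay": -70, "az": 0}
    - {"fingers": 1, "x": -0.53, "y": 0, "z": 0.5, "ax": 0, "ay": -75, "az": 0}
    - {"fingers": 1, "x": -0.586, "y": 0, "z": 0.525, "ax": 0, "ay": -80, "az": 0}
    - {"fingers": 1, "x": -0.64, "y": 0, "z": 0.53, "ax": 0, "ay": -84, "az": 0}
    - {"fingers": 1, "x": -0.69, "y": 0, "z": 0.535, "ax": 0, "ay": -88, "az": 0}
    - {"fingers": 1, "x": -0.74, "y": 0, "z": 0.537, "ax": 0, "ay": -91, "az": 0}
    - {"fingers": 1, "x": -0.7875, "y": 0, "z": 0.539, "ax": 0, "ay": -94.5, "az": 0}
    - {"fingers": 1, "x": -0.7875, "y": 0, "z": 0.539, "ax": 0, "ay": -94.5, "az": 0}
    - {"fingers": 1, "x": -0.7875, "y": 0, "z": 0.539, "ax": 0, "ay": -94.5, "az": 0}

```text
t: 3.15
ee_pos: [0.4911, 0.2492, 0.2314]
orientation: [-0.696, 0.697, 0.121, -0.121]
contact_force: [0.6, -0.6, 0.3]
finger_gap: 0.0853
```

```bash
python3 - <<'E'
from h import *
st()
rel([.4914,.2487,.115],19.6);rel([.4914,.2487,.043],19.6)
E
```

```text
3.15 [0.4911 0.2492 0.2314] [ 0.29  0.01  1.88 -0.    1.25 -0.06] [ 0.62 -0.6   0.27] 0.08531472116474328 xang 19.66 down [ 0.    -0.001 -1.   ]
[0.4914, 0.2487, 0.115] 19.6 -> [ 1.000e-04  1.164e-01 -5.000e-04] [ 0.   0.1 -0. ]
[0.4914, 0.2487, 0.043] 19.6 -> [ 1.000e-04  1.884e-01 -4.000e-04] [ 0.   0.1 -0. ]
```

>>> jog_arm:
  targets:
    - {"fingers": 1, "x": 0, "y": 0.05, "z": -0.0005, "ax": 0, "ay": 0, "az": 0}
    - {"fingers": 1, "x": 0, "y": 0.095, "z": -0.0005, "ax": 0, "ay": 0, "az": 0}
    - {"fingers": 1, "x": 0, "y": 0.125, "z": -0.0005, "ax": 0, "ay": 0, "az": 0}
    - {"fingers": 1, "x": 0, "y": 0.15, "z": -0.0005, "ax": 0, "ay": 0, "az": 0}
    - {"fingers": 1, "x": 0, "y": 0.172, "z": -0.0005, "ax": 0, "ay": 0, "az": 0}
    - {"fingers": 1, "x": 0, "y": 0.188, "z": -0.0005, "ax": 0, "ay": 0, "az": 0}
    - {"fingers": 1, "x": 0, "y": 0.188, "z": -0.0005, "ax": 0, "ay": 0, "az": 0}

```text
t: 4.03
ee_pos: [0.4908, 0.2472, 0.0421]
orientation: [-0.696, 0.697, 0.119, -0.121]
contact_force: [-1.2, 0.3, 0.7]
finger_gap: 0.0855
```

```bash
python3 - <<'E'
from h import *
st()
p,d=save('side','side1');cv2.imwrite('pics/s1.png',cv2.resize(p[220:400,220:420,::-1],None,fx=3,fy=3,interpolation=cv2.INTER_CUBIC))
E
```

```text
4.025 [0.4908 0.2472 0.0421] [ 0.28  0.25  2.   -0.    0.89 -0.06] [-1.23  0.29  0.71] 0.08551051171010848 xang 19.56 down [-0.002 -0.002 -1.   ]
```

View pics/s1.png

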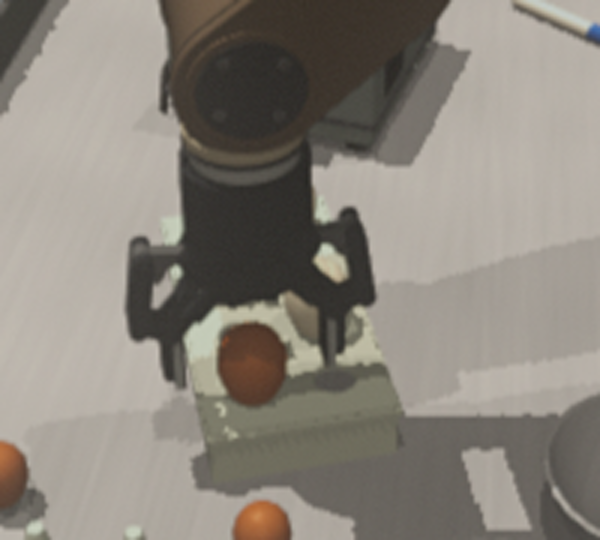

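>>> jog_arm:
  targets:
    - {"fingers": 1, "x": 0.001, "y": -0.001, "z": 0.0012, "ax": 0, "ay": 0, "az": 0}
    - {"fingers": -1, "x": 0.001, "y": -0.001, "z": 0.0012, "ax": 0, "ay": 0, "az": 0}
    - {"fingers": -1, "x": 0.001, "y": -0.001, "z": 0.0012, "ax": 0, "ay": 0, "az": 0}
    - {"fingers": -1, "x": 0.001, "y": -0.001, "z": 0.0012, "ax": 0, "ay": 0, "az": 0}
    - {"fingers": -1, "x": 0.001, "y": -0.001, "z": 0.0012, "ax": 0, "ay": 0, "az": 0}
    - {"fingers": -1, "x": 0.001, "y": -0.001, "z": 0.0012, "ax": 0, "ay": 0, "az": 0}
    - {"fingers": -1, "x": 0.001, "y": -0.001, "z": 0.0012, "ax": 0, "ay": 0, "az": 0}
    - {"fingers": -1, "x": 0.001, "y": -0.001, "z": 0.0012, "ax": 0, "ay": 0, "az": 0}
  grip_force: 25

```text
t: 5.08
ee_pos: [0.4918, 0.2492, 0.0445]
orientation: [-0.696, 0.697, 0.12, -0.121]
contact_force: [-4.0, -1.5, 4.8]
finger_gap: 0.0424
```

```bash
python3 - <<'E'
from h import *
st()
E
```

```text
5.075 [0.4918 0.2492 0.0445] [ 0.29  0.25  2.   -0.    0.89 -0.06] [-3.99 -1.53  4.8 ] 0.042412696177128235 xang 19.59 down [-0.001 -0.001 -1.   ]
```

>>> jog_arm:
  targets:
    - {"fingers": -1, "x": 0, "y": -0.003, "z": 0, "ax": 0, "ay": 0, "az": 0}
    - {"fingers": -1, "x": 0, "y": -0.01, "z": 0, "ax": 0, "ay": 0, "az": 0}
    - {"fingers": -1, "x": 0, "y": -0.02, "z": 0, "ax": 0, "ay": 0, "az": 0}
    - {"fingers": -1, "x": 0, "y": -0.035, "z": 0, "ax": 0, "ay": 0, "az": 0}
    - {"fingers": -1, "x": 0, "y": -0.055, "z": 0, "ax": 0, "ay": 0, "az": 0}
    - {"fingers": -1, "x": 0, "y": -0.08, "z": 0, "ax": 0, "ay": 0, "az": 0}
    - {"fingers": -1, "x": 0, "y": -0.11, "z": 0, "ax": 0, "ay": 0, "az": 0}
    - {"fingers": -1, "x": 0, "y": -0.14, "z": 0, "ax": 0, "ay": 0, "az": 0}
    - {"fingers": -1, "x": 0, "y": -0.16, "z": 0, "ax": 0, "ay": 0, "az": 0}
    - {"fingers": -1, "x": 0, "y": -0.16, "z": 0, "ax": 0, "ay": 0, "az": 0}

```text
t: 6.32
ee_pos: [0.4934, 0.2498, 0.2077]
orientation: [-0.697, 0.697, 0.122, -0.119]
contact_force: [0.6, 0.5, -0.7]
finger_gap: 0.0422
```

```bash
python3 - <<'E'
from h import *
st()
p,d=save('side','side2');cv2.imwrite('pics/s2.png',cv2.resize(p[120:400,200:420,::-1],None,fx=2.5,fy=2.1,interpolation=cv2.INTER_CUBIC))
X=cloud('side',d);C=p.astype(int)
m=(C[...,0]>1.7*C[...,1])&(C[...,0]>60)&(X[...,2]>.14)&(X[...,1]>.2)&(X[...,1]<.3)&(X[...,0]>.44)&(X[...,0]<.54)
print(m.sum(),X[m].min(0),X[m].max(0))
Y=X[m]
from scipy.optimize import least_squares
def f(c):
    q=Y-c-[0,0,.004];s=np.where(q[:,2]>0,.025,.033)
    return (np.sqrt((q[:,0]/.022)**2+(q[:,1]/.022)**2+(q[:,2]/s)**2)-1)*.022
r=least_squares(f,[.49,.249,.22],loss='soft_l1',f_scale=.001);print(r.x,np.sqrt(np.mean(r.fun**2)))
for p,g in(([.52,.10,.24],8),([.54,-.05,.24],-3),([.5145,-.1845,.24],-11.8)): rel(p,g)
E
```

```text
6.325 [0.4934 0.2498 0.2077] [ 0.29  0.04  1.9  -0.    1.2  -0.06] [ 0.61  0.54 -0.69] 0.04224601274141069 xang 19.59 down [ 0.004  0.    -1.   ]Traceback (most recent call last):
  File "<stdin>", line 6, in <module>
    return umr_minimum(a, axis, None, out, keepdims, initial, where)
ValueError: zero-size array to reduction operation minimum which has no identity
```

View pics/s2.png

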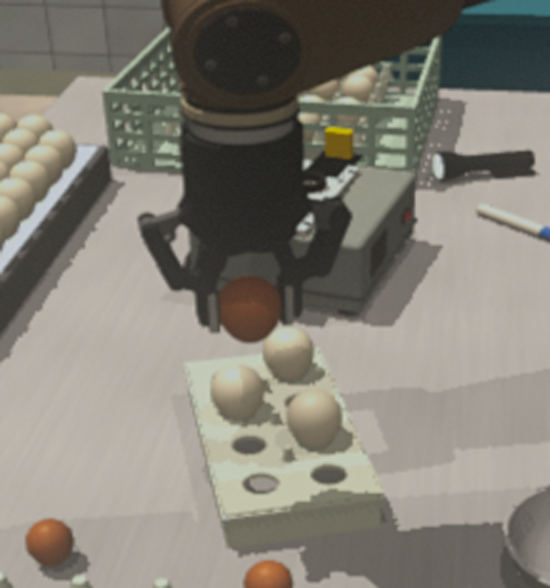

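```bash
python3 - <<'E'
from h import *
q=np.load('pics/side2.npz');p,d=q['p'],q['d']
X=cloud('side',d);C=p.astype(int)
m=(C[...,0]>1.5*C[...,1])&(C[...,0]>50)&(X[...,2]>.14)&(X[...,1]>.2)&(X[...,1]<.3)&(X[...,0]>.44)&(X[...,0]<.56)
k,l,s,_=cv2.connectedComponentsWithStats(m.astype(np.uint8));m=l==(1+np.argmax(s[1:,4]))
Y=X[m];print(m.sum(),Y.min(0),Y.max(0),s[1:,:5][:4].tolist())
from scipy.optimize import least_squares
def f(c):
    w=R.from_rotvec([c[3],c[4],0]).inv().apply(Y-c[:3])-[0,0,.004];s=np.where(w[:,2]>0,.025,.033)
    return (np.sqrt((w[:,0]/.022)**2+(w[:,1]/.022)**2+(w[:,2]/s)**2)-1)*.022
r=least_squares(f,[.49,.249,.22,0,0],loss='soft_l1',f_scale=.001);print(r.x,np.sqrt(np.mean(r.fun**2)))
for p,g in(([.52,.10,.24],8),([.54,-.05,.24],-3),([.5145,-.1845,.24],-11.8)): rel(p,g)
st()
E
```

```text
85 [0.4784039 0.263287  0.2305633] [0.50637318 0.27312908 0.24502196] [[300, 254, 1, 1, 1], [299, 256, 3, 3, 4], [296, 261, 1, 1, 1], [298, 260, 2, 1, 2]]
[ 0.49485369  0.24266539  0.22801504 -1.20585287 -0.14921455] 0.0011859477590371594
[0.52, 0.1, 0.24] 8 -> [-0.0242 -0.0341 -0.1501] [ 0.  11.6  0.1]
[0.54, -0.05, 0.24] -3 -> [-0.0556 -0.034  -0.2982] [ 0.  22.6  0.1]
[0.5145, -0.1845, 0.24] -11.8 -> [-0.1247 -0.034  -0.4163] [ 0.  31.4  0.1]
6.375 [0.4924 0.2495 0.2058] [ 0.29  0.04  1.91 -0.    1.2  -0.06] [-0.14 -0.3   0.21] 0.04296175874170939 xang 19.59 down [ 0.001 -0.    -1.   ]
```

>>> jog_arm:
  targets:
    - {"fingers": -1, "x": -0.003, "y": -0.015, "z": -0.02, "ax": 0, "ay": 2, "az": 0}
    - {"fingers": -1, "x": -0.009, "y": -0.034, "z": -0.06, "ax": 0, "ay": 5, "az": 0}
    - {"fingers": -1, "x": -0.017, "y": -0.034, "z": -0.105, "ax": 0, "ay": 8.5, "az": 0}
    - {"fingers": -1, "x": -0.024, "y": -0.034, "z": -0.15, "ax": 0, "ay": 11.6, "az": 0}
    - {"fingers": -1, "x": -0.034, "y": -0.034, "z": -0.2, "ax": 0, "ay": 15, "az": 0}
    - {"fingers": -1, "x": -0.045, "y": -0.034, "z": -0.25, "ax": 0, "ay": 19, "az": 0}
    - {"fingers": -1, "x": -0.056, "y": -0.034, "z": -0.298, "ax": 0, "ay": 22.6, "az": 0}
    - {"fingers": -1, "x": -0.08, "y": -0.034, "z": -0.34, "ax": 0, "ay": 26, "az": 0}
    - {"fingers": -1, "x": -0.104, "y": -0.034, "z": -0.38, "ax": 0, "ay": 29, "az": 0}
    - {"fingers": -1, "x": -0.12, "y": -0.034, "z": -0.408, "ax": 0, "ay": 31, "az": 0}
    - {"fingers": -1, "x": -0.125, "y": -0.034, "z": -0.4165, "ax": 0, "ay": 31.4, "az": 0}
    - {"fingers": -1, "x": -0.125, "y": -0.034, "z": -0.4165, "ax": 0, "ay": 31.4, "az": 0}
    - {"fingers": -1, "x": -0.125, "y": -0.034, "z": -0.4165, "ax": 0, "ay": 31.4, "az": 0}

```text
t: 8.0
ee_pos: [0.5143, -0.1839, 0.2399]
orientation: [0.703, -0.703, 0.072, -0.073]
contact_force: [-0.5, 0.4, -1.3]
finger_gap: 0.0424
```

```bash
python3 - <<'E'
from h import *
st()
p,d=save('side','side3');cv2.imwrite('pics/s3.png',cv2.resize(p[60:280,240:420,::-1],None,fx=3,fy=2.7,interpolation=cv2.INTER_CUBIC))
for z in(.17,.140,.132): rel([.5148,-.1842,z],-11.8)
E
```

```text
8.0 [ 0.5143 -0.1839  0.2399] [-0.53 -0.01  1.89  0.    1.26 -0.32] [-0.49  0.4  -1.33] 0.04242710030944554 xang -11.75 down [ 0.001  0.    -1.   ]
[0.5148, -0.1842, 0.17] -11.8 -> [ 0.0004  0.0699 -0.0004] [-0.   0.1  0. ]
[0.5148, -0.1842, 0.14] -11.8 -> [ 0.0004  0.0999 -0.0004] [-0.   0.1  0. ]
[0.5148, -0.1842, 0.132] -11.8 -> [ 0.0004  0.1079 -0.0004] [-0.   0.1  0. ]
```

View pics/s3.png

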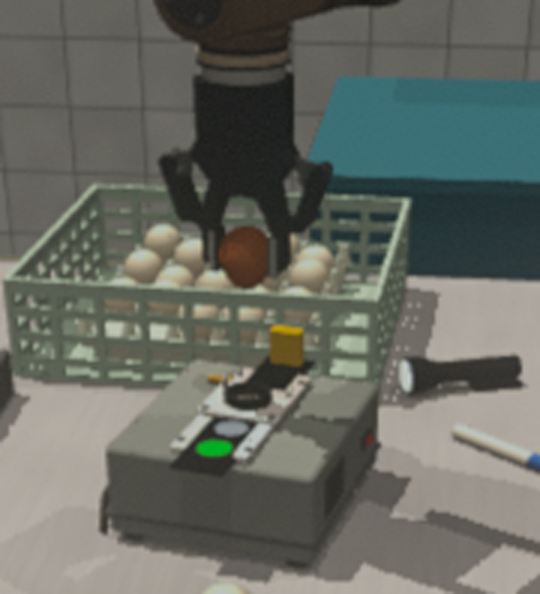

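>>> jog_arm:
  targets:
    - {"fingers": -1, "x": 0.0005, "y": 0.03, "z": -0.0004, "ax": 0, "ay": 0, "az": 0}
    - {"fingers": -1, "x": 0.0005, "y": 0.065, "z": -0.0004, "ax": 0, "ay": 0, "az": 0}
    - {"fingers": -1, "x": 0.0005, "y": 0.087, "z": -0.0004, "ax": 0, "ay": 0, "az": 0}
    - {"fingers": -1, "x": 0.0005, "y": 0.1, "z": -0.0004, "ax": 0, "ay": 0, "az": 0}
    - {"fingers": -1, "x": 0.0005, "y": 0.104, "z": -0.0004, "ax": 0, "ay": 0, "az": 0}
    - {"fingers": -1, "x": 0.0005, "y": 0.104, "z": -0.0004, "ax": 0, "ay": 0, "az": 0}

```text
t: 8.8
ee_pos: [0.5154, -0.1842, 0.1366]
orientation: [-0.703, 0.704, -0.071, 0.073]
contact_force: [0.2, 0.1, -0.9]
finger_gap: 0.0425
```

```bash
python3 - <<'E'
from h import *
st()
p,d=save('side','side4');cv2.imwrite('pics/s4.png',cv2.resize(p[120:260,260:400,::-1],None,fx=4,fy=4,interpolation=cv2.INTER_CUBIC))
for z in(.130,.127): rel([.5148,-.1842,z],-11.8)
E
```

```text
8.8 [ 0.5154 -0.1842  0.1366] [-0.53  0.1   1.97  0.    1.06 -0.32] [ 0.24  0.15 -0.86] 0.04245760934763395 xang -11.7 down [ 0.002 -0.001 -1.   ]
[0.5148, -0.1842, 0.13] -11.8 -> [-0.0008  0.007   0.0001] [0.  0.1 0.1]
[0.5148, -0.1842, 0.127] -11.8 -> [-0.0008  0.01    0.0001] [0.  0.1 0.1]
```

View pics/s4.png

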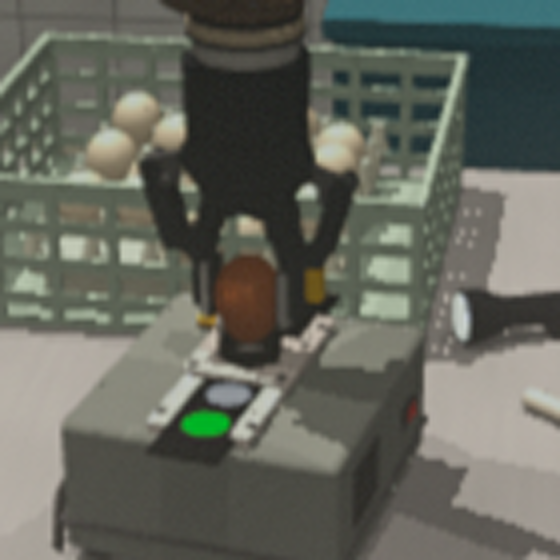

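>>> jog_arm:
  targets:
    - {"fingers": -1, "x": -0.0005, "y": 0.002, "z": 0, "ax": 0, "ay": 0, "az": 0}
    - {"fingers": -1, "x": -0.0005, "y": 0.004, "z": 0, "ax": 0, "ay": 0, "az": 0}
    - {"fingers": -1, "x": -0.0005, "y": 0.005, "z": 0, "ax": 0, "ay": 0, "az": 0}
    - {"fingers": -1, "x": -0.0005, "y": 0.005, "z": 0, "ax": 0, "ay": 0, "az": 0}

```text
t: 9.35
ee_pos: [0.515, -0.1843, 0.1319]
orientation: [-0.703, 0.704, -0.071, 0.073]
contact_force: [0.4, -0.0, -0.3]
finger_gap: 0.0427
```

>>> jog_arm:
  targets:
    - {"fingers": -1, "x": 0, "y": 0.001, "z": 0, "ax": 0, "ay": 0, "az": 0}
    - {"fingers": -1, "x": 0, "y": 0.002, "z": 0, "ax": 0, "ay": 0, "az": 0}
    - {"fingers": -1, "x": 0, "y": 0.002, "z": 0, "ax": 0, "ay": 0, "az": 0}

```text
t: 9.72
ee_pos: [0.5151, -0.1845, 0.1299]
orientation: [-0.703, 0.704, -0.071, 0.073]
contact_force: [-0.6, -1.1, 0.4]
finger_gap: 0.0424
```

>>> jog_arm:
  targets:
    - {"fingers": -1, "x": 0, "y": 0.001, "z": 0, "ax": 0, "ay": 0, "az": 0}
    - {"fingers": -1, "x": 0, "y": 0.0015, "z": 0, "ax": 0, "ay": 0, "az": 0}
    - {"fingers": -1, "x": 0, "y": 0.0015, "z": 0, "ax": 0, "ay": 0, "az": 0}

```text
t: 10.1
ee_pos: [0.5153, -0.1849, 0.129]
orientation: [-0.703, 0.704, -0.071, 0.073]
contact_force: [-1.3, -1.6, 2.4]
finger_gap: 0.0426
```

>>> jog_arm:
  targets:
    - {"fingers": -1, "x": -0.0008, "y": 0.0005, "z": -0.0012, "ax": 0, "ay": 0, "az": 0}
    - {"fingers": -1, "x": -0.0008, "y": 0.001, "z": -0.0012, "ax": 0, "ay": 0, "az": 0}
    - {"fingers": -1, "x": -0.0008, "y": 0.001, "z": -0.0012, "ax": 0, "ay": 0, "az": 0}

```text
t: 10.48
ee_pos: [0.5149, -0.1858, 0.1284]
orientation: [-0.703, 0.704, -0.071, 0.074]
contact_force: [2.0, 1.0, 2.6]
finger_gap: 0.0426
```

```bash
python3 - <<'E'
from h import *
st()
p,d=save('side','side5');cv2.imwrite('pics/s5.png',cv2.resize(p[120:260,260:400,::-1],None,fx=4,fy=4,interpolation=cv2.INTER_CUBIC))
for i in range(4): vision.grab_frame('top'); st()
E
```

```text
10.475 [ 0.5149 -0.1858  0.1284] [-0.53  0.11  1.98  0.    1.05 -0.33] [2.05 0.96 2.6 ] 0.042564445412032206 xang -11.72 down [ 0.004 -0.002 -1.   ]
10.575 [ 0.5148 -0.1858  0.1284] [-0.53  0.11  1.98  0.    1.05 -0.33] [2.15 0.81 3.37] 0.042774613416286654 xang -11.72 down [ 0.004 -0.002 -1.   ]
10.625 [ 0.5148 -0.1858  0.1284] [-0.53  0.11  1.98  0.    1.05 -0.33] [2.92 1.5  2.91] 0.04287830624456035 xang -11.72 down [ 0.004 -0.002 -1.   ]
10.675 [ 0.5148 -0.1858  0.1284] [-0.53  0.11  1.98  0.    1.05 -0.33] [2.85 0.13 3.66] 0.04280636939522525 xang -11.72 down [ 0.004 -0.002 -1.   ]
10.725 [ 0.5148 -0.1859  0.1284] [-0.53  0.11  1.98  0.    1.05 -0.33] [3.07 1.37 3.19] 0.04241313444003656 xang -11.72 down [ 0.004 -0.002 -1.   ]
```

View pics/s5.png

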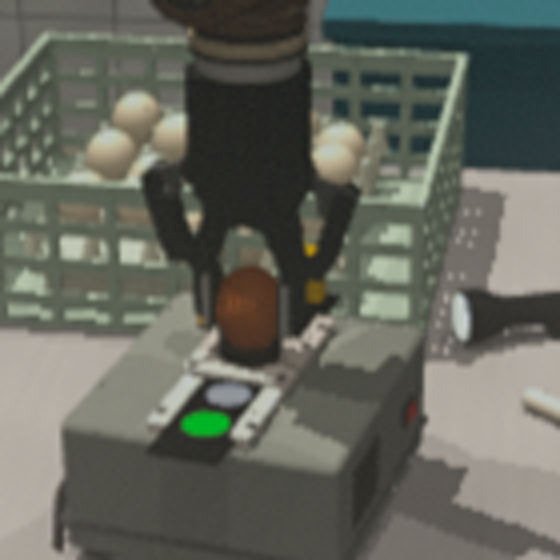

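>>> jog_arm:
  targets:
    - {"fingers": -1, "x": 0.0003, "y": 0, "z": 0.0003, "ax": 0, "ay": 0, "az": 0}
    - {"fingers": 0.05, "x": 0.0003, "y": 0, "z": 0.0003, "ax": 0, "ay": 0, "az": 0}
    - {"fingers": 0.12, "x": 0.0003, "y": 0, "z": 0.0003, "ax": 0, "ay": 0, "az": 0}
    - {"fingers": 0.2, "x": 0.0003, "y": 0, "z": 0.0003, "ax": 0, "ay": 0, "az": 0}
    - {"fingers": 0.3, "x": 0.0003, "y": 0, "z": 0.0003, "ax": 0, "ay": 0, "az": 0}
    - {"fingers": 0.5, "x": 0.0003, "y": 0, "z": 0.0003, "ax": 0, "ay": 0, "az": 0}
    - {"fingers": 0.5, "x": 0.0003, "y": 0, "z": 0.0003, "ax": 0, "ay": 0, "az": 0}

```text
t: 11.6
ee_pos: [0.5151, -0.1857, 0.1284]
orientation: [-0.703, 0.704, -0.071, 0.074]
contact_force: [0.2, 0.6, -0.7]
finger_gap: 0.0641
```

```bash
python3 - <<'E'
from h import *
st()
p,d=save('side','side6');cv2.imwrite('pics/s6.png',cv2.resize(p[120:260,260:400,::-1],None,fx=4,fy=4,interpolation=cv2.INTER_CUBIC))
E
```

```text
11.6 [ 0.5151 -0.1857  0.1284] [-0.53  0.11  1.98  0.    1.05 -0.33] [ 0.18  0.56 -0.72] 0.06408997803805613 xang -11.72 down [ 0.004 -0.002 -1.   ]
```

View pics/s6.png

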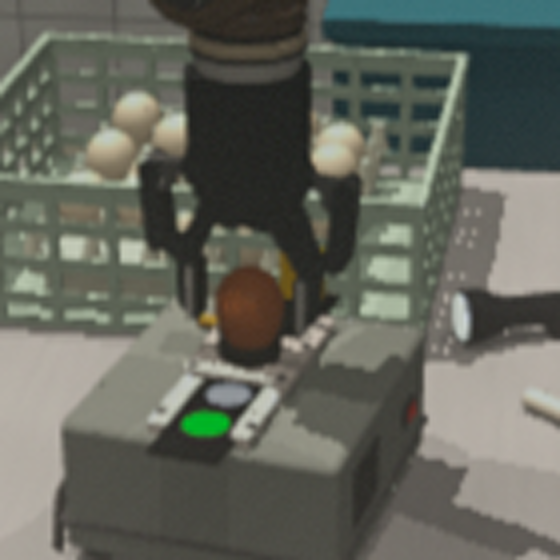

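```bash
python3 - <<'E'
from h import *
for p,g in(([.515,-.1855,.235],-11.7),([.504,-.24,.235],-60),([.4935,-.288,.235],-101.8),([.4935,-.288,.16],-101.8)): rel(p,g)
E
```

```text
[0.515, -0.1855, 0.235] -11.7 -> [ 0.0003 -0.1066 -0.    ] [ 0.1 -0.   0.3]
[0.504, -0.24, 0.235] -60 -> [ 0.0006 -0.1065 -0.0556] [-0.  48.3  0.3]
[0.4935, -0.288, 0.235] -101.8 -> [ 1.000e-04 -1.065e-01 -1.048e-01] [-0.2 90.1  0.3]
[0.4935, -0.288, 0.16] -101.8 -> [-0.0003 -0.0315 -0.1047] [-0.2 90.1  0.3]
```

>>> jog_arm:
  targets:
    - {"fingers": 0.6, "x": 0, "y": -0.01, "z": 0, "ax": 0, "ay": 0, "az": 0}
    - {"fingers": 0.6, "x": 0, "y": -0.03, "z": 0, "ax": 0, "ay": 0, "az": 0}
    - {"fingers": 0.6, "x": 0, "y": -0.06, "z": 0, "ax": 0, "ay": 0, "az": 0}
    - {"fingers": 0.6, "x": 0, "y": -0.095, "z": 0, "ax": 0, "ay": 0, "az": 0}
    - {"fingers": 0.3, "x": 0, "y": -0.107, "z": -0.01, "ax": 0, "ay": 8, "az": 0}
    - {"fingers": 0, "x": 0, "y": -0.107, "z": -0.025, "ax": 0, "ay": 18, "az": 0}
    - {"fingers": 0, "x": 0, "y": -0.107, "z": -0.04, "ax": 0, "ay": 28, "az": 0}
    - {"fingers": 0, "x": 0, "y": -0.107, "z": -0.055, "ax": 0, "ay": 38, "az": 0}
    - {"fingers": 0, "x": 0, "y": -0.107, "z": -0.07, "ax": 0, "ay": 48, "az": 0}
    - {"fingers": 0, "x": 0, "y": -0.107, "z": -0.085, "ax": 0, "ay": 58, "az": 0}
    - {"fingers": 0, "x": 0, "y": -0.107, "z": -0.095, "ax": 0, "ay": 68, "az": 0}
    - {"fingers": 0, "x": 0, "y": -0.107, "z": -0.105, "ax": 0, "ay": 78, "az": 0}
    - {"fingers": 0, "x": 0, "y": -0.107, "z": -0.105, "ax": 0, "ay": 87, "az": 0}
    - {"fingers": 0, "x": 0, "y": -0.107, "z": -0.105, "ax": 0, "ay": 90, "az": 0}
    - {"fingers": 0, "x": 0, "y": -0.107, "z": -0.105, "ax": 0, "ay": 90, "az": 0}
    - {"fingers": 0, "x": 0, "y": -0.107, "z": -0.105, "ax": 0, "ay": 90, "az": 0}

```text
t: 13.65
ee_pos: [0.4935, -0.2882, 0.236]
orientation: [-0.447, 0.446, -0.546, 0.55]
contact_force: [0.2, -0.0, -0.4]
finger_gap: 0.0428
```

```bash
python3 - <<'E'
from h import *
st()
for i,n in enumerate(('side','top')):
    p,d=save(n,n+'7')
    c=p[80:260,260:440] if n=='side' else p[120:280,290:450]
    cv2.imwrite(f'pics/{n}7z.png',cv2.resize(c[...,::-1],None,fx=3.3,fy=3.3,interpolation=cv2.INTER_CUBIC))
for z in(.165,.113): rel([.4935,-.288,z],-101.8)
E
```

```text
13.65 [ 0.4935 -0.2882  0.236 ] [-0.71  0.05  1.83  0.    1.25  1.07] [ 0.22 -0.01 -0.37] 0.04277906469995652 xang -101.67 down [ 0.005 -0.003 -1.   ]
[0.4935, -0.288, 0.165] -101.8 -> [-0.0003  0.0707 -0.0003] [-0.3  0.1  0.1]
[0.4935, -0.288, 0.113] -101.8 -> [-0.0004  0.1227 -0.0006] [-0.3  0.1  0.1]
```

View pics/side7z.png

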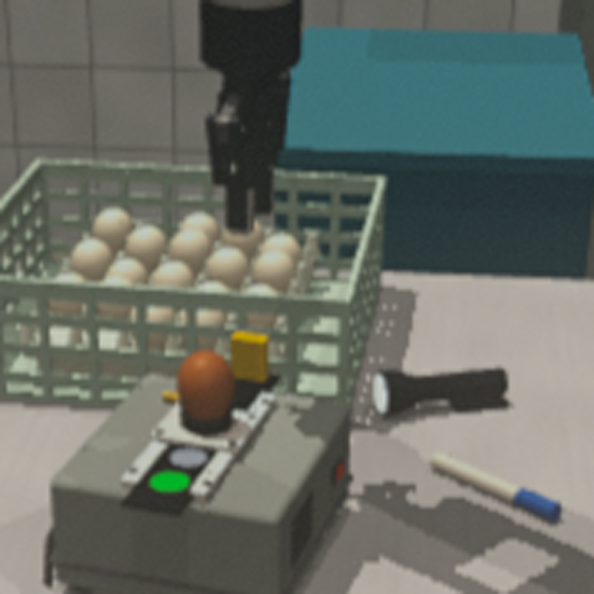

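View pics/top7z.png

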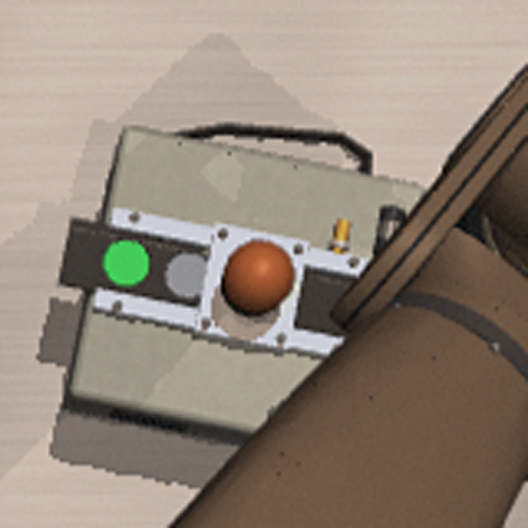

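```bash
python3 - <<'E'
from h import *
from scipy.optimize import least_squares
for n in('side','top'):
    q=np.load(f'pics/{n}7.npz');X=cloud(n,q['d']);m=(np.hypot(X[...,0]-.5145,X[...,1]+.1845)<.027)&(X[...,2]>.13)&(X[...,2]<.18);Y=X[m]
    def f(c):
        w=R.from_rotvec([c[3],c[4],0]).inv().apply(Y-c[:3])-[0,0,.004];s=np.where(w[:,2]>0,.025,.033)
        return (np.sqrt((w[:,0]/.022)**2+(w[:,1]/.022)**2+(w[:,2]/s)**2)-1)*.022
    r=least_squares(f,[.5145,-.1845,.144,0,0],loss='soft_l1',f_scale=.001);print(n,r.x.round(4),np.sqrt(np.mean(r.fun**2)),m.sum())
E
```

```text
side [ 0.5161 -0.1858  0.1431 -0.1578 -0.0226] 0.0016452845372467626 272
top [ 0.5155 -0.1866  0.1435 -0.0133 -0.0917] 0.0013626739277631823 368
```

>>> jog_arm:
  targets:
    - {"fingers": 0, "x": 0, "y": 0.035, "z": 0, "ax": 0, "ay": 0, "az": 0}
    - {"fingers": 0, "x": 0, "y": 0.07, "z": 0, "ax": 0, "ay": 0, "az": 0}
    - {"fingers": 0, "x": 0, "y": 0.09, "z": -0.0005, "ax": 0, "ay": 0, "az": 0}
    - {"fingers": 0, "x": 0, "y": 0.11, "z": -0.0005, "ax": 0, "ay": 0, "az": 0}
    - {"fingers": 0, "x": 0, "y": 0.122, "z": -0.0005, "ax": 0, "ay": 0, "az": 0}
    - {"fingers": 0, "x": 0, "y": 0.122, "z": -0.0005, "ax": 0, "ay": 0, "az": 0}

```text
t: 14.5
ee_pos: [0.4932, -0.2882, 0.113]
orientation: [-0.447, 0.446, -0.547, 0.549]
contact_force: [-0.1, -0.0, -0.4]
finger_gap: 0.0423
```

```bash
python3 - <<'E'
from h import *
st()
p,d=save('side','side8');cv2.imwrite('pics/s8.png',cv2.resize(p[120:260,260:400,::-1],None,fx=4,fy=4,interpolation=cv2.INTER_CUBIC))
rel([.4935,-.288,.113],-101.8)
E
```

```text
14.5 [ 0.4932 -0.2882  0.113 ] [-0.71  0.19  1.93  0.    1.02  1.07] [-0.1  -0.02 -0.39] 0.04232716281966701 xang -101.68 down [ 0.003 -0.001 -1.   ]
[0.4935, -0.288, 0.113] -101.8 -> [-0.0005  0.001  -0.0003] [-0.3  0.1  0.1]
```

View pics/s8.png

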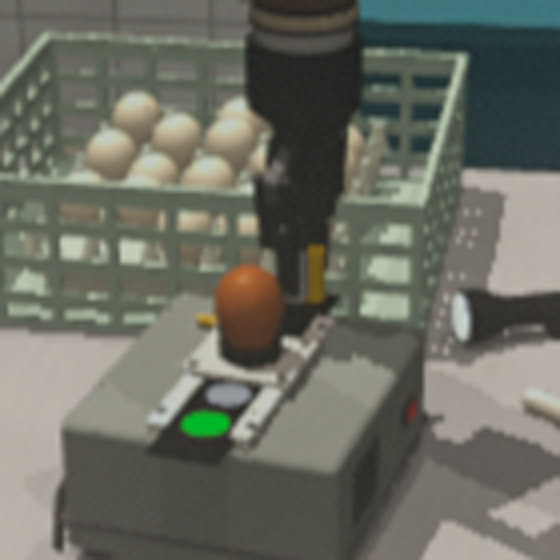

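>>> jog_arm:
  targets:
    - {"fingers": -1, "x": 0, "y": 0, "z": 0, "ax": 0, "ay": 0, "az": 0}
    - {"fingers": -1, "x": 0, "y": 0, "z": 0, "ax": 0, "ay": 0, "az": 0}
    - {"fingers": -1, "x": 0, "y": 0, "z": 0, "ax": 0, "ay": 0, "az": 0}
    - {"fingers": -1, "x": 0, "y": 0, "z": 0, "ax": 0, "ay": 0, "az": 0}
    - {"fingers": -1, "x": 0, "y": 0, "z": 0, "ax": 0, "ay": 0, "az": 0}
    - {"fingers": -1, "x": 0, "y": 0, "z": 0, "ax": 0, "ay": 0, "az": 0}
  grip_force: 70

```text
t: 15.3
ee_pos: [0.4945, -0.2885, 0.1153]
orientation: [-0.448, 0.445, -0.546, 0.551]
contact_force: [0.5, 3.5, 6.0]
finger_gap: 0.0129
```

```bash
cat >> h.py <<'E'
def pull():
    t=np.radians(78.2);e=np.array([np.cos(t),np.sin(t)]);s=sensors.observe()
    q=s['ee_pos'][:2]-[.515,-.1855]
    print('t %.2f a %.4f b %.4f fa %.2f'%(s['t'],q@e,q@[e[1],-e[0]],s['contact_force'][:2]@e),s['contact_force'].round(1),round(s['finger_gap'],4))
E
python3 - <<'E'
from h import *
st();pull()
E
```

```text
15.3 [ 0.4945 -0.2885  0.1153] [-0.71  0.18  1.93  0.    1.03  1.07] [0.52 3.54 6.  ] 0.012851727408874459 xang -101.72 down [ 0.007 -0.003 -1.   ]
t 15.30 a -0.1051 b 0.0010 fa 3.57 [0.5 3.5 6. ] 0.0129
```

>>> jog_arm:
  targets:
    - {"fingers": -1, "x": 0.005, "y": 0, "z": 0, "ax": 0, "ay": 0, "az": 0}
    - {"fingers": -1, "x": 0.012, "y": 0, "z": 0, "ax": 0, "ay": 0, "az": 0}
    - {"fingers": -1, "x": 0.02, "y": 0, "z": 0, "ax": 0, "ay": 0, "az": 0}
    - {"fingers": -1, "x": 0.027, "y": 0, "z": 0, "ax": 0, "ay": 0, "az": 0}
    - {"fingers": -1, "x": 0.032, "y": 0, "z": 0, "ax": 0, "ay": 0, "az": 0}
    - {"fingers": -1, "x": 0.033, "y": 0, "z": 0, "ax": 0, "ay": 0, "az": 0}
    - {"fingers": -1, "x": 0.033, "y": 0, "z": 0, "ax": 0, "ay": 0, "az": 0}

```text
t: 16.18
ee_pos: [0.4879, -0.3194, 0.1153]
orientation: [-0.448, 0.444, -0.547, 0.55]
contact_force: [0.0, 4.8, 3.3]
finger_gap: 0.0128
```

```bash
python3 - <<'E'
from h import *
st();pull();save('side','side9');pull();vision.grab_frame('side');pull()
E
```

```text
16.175 [ 0.4879 -0.3194  0.1153] [-0.76  0.21  1.9   0.01  1.03  1.02] [0.03 4.85 3.29] 0.012755309005451522 xang -101.74 down [ 0.007  0.    -1.   ]
t 16.18 a -0.1366 b 0.0009 fa 4.75 [0.  4.8 3.3] 0.0128
t 16.23 a -0.1366 b 0.0009 fa 5.62 [0.4 5.7 3.2] 0.0129
t 16.27 a -0.1366 b 0.0009 fa 4.96 [1.4 4.8 3.1] 0.0123
```

>>> jog_arm:
  targets:
    - {"fingers": -1, "x": 0.004, "y": 0, "z": 0, "ax": 0, "ay": 0, "az": 0}
    - {"fingers": -1, "x": 0.006, "y": 0, "z": 0, "ax": 0, "ay": 0, "az": 0}
    - {"fingers": -1, "x": 0.006, "y": 0, "z": 0, "ax": 0, "ay": 0, "az": 0}

```text
t: 16.65
ee_pos: [0.4869, -0.3243, 0.1153]
orientation: [-0.448, 0.444, -0.548, 0.549]
contact_force: [0.4, 5.3, 2.3]
finger_gap: 0.0127
```

>>> jog_arm:
  targets:
    - {"fingers": -1, "x": 0.0025, "y": 0, "z": 0, "ax": 0, "ay": 0, "az": 0}
    - {"fingers": -1, "x": 0.0025, "y": 0, "z": 0, "ax": 0, "ay": 0, "az": 0}

```text
t: 16.9
ee_pos: [0.4865, -0.3261, 0.1153]
orientation: [-0.449, 0.444, -0.548, 0.549]
contact_force: [1.5, 4.5, 1.7]
finger_gap: 0.0127
```

>>> jog_arm:
  targets:
    - {"fingers": -1, "x": 0.0025, "y": 0, "z": 0, "ax": 0, "ay": 0, "az": 0}
    - {"fingers": -1, "x": 0.0025, "y": 0, "z": 0, "ax": 0, "ay": 0, "az": 0}

```text
t: 17.15
ee_pos: [0.4862, -0.3277, 0.1153]
orientation: [-0.449, 0.443, -0.548, 0.549]
contact_force: [1.3, 5.4, 3.1]
finger_gap: 0.0127
```

>>> jog_arm:
  targets:
    - {"fingers": -1, "x": 0.0025, "y": 0, "z": 0, "ax": 0, "ay": 0, "az": 0}
    - {"fingers": -1, "x": 0.0025, "y": 0, "z": 0, "ax": 0, "ay": 0, "az": 0}

```text
t: 17.4
ee_pos: [0.4861, -0.328, 0.1152]
orientation: [0.45, -0.442, 0.549, -0.548]
contact_force: [0.6, 10.6, 4.3]
finger_gap: 0.0126
```

>>> jog_arm:
  targets:
    - {"fingers": -1, "x": 0.0025, "y": 0, "z": 0, "ax": 0, "ay": 0, "az": 0}
    - {"fingers": -1, "x": 0.0025, "y": 0, "z": 0, "ax": 0, "ay": 0, "az": 0}

```text
t: 17.65
ee_pos: [0.4861, -0.328, 0.1152]
orientation: [0.451, -0.442, 0.55, -0.547]
contact_force: [1.5, 11.3, 4.3]
finger_gap: 0.0124
```

>>> jog_arm:
  targets:
    - {"fingers": -1, "x": 0.0025, "y": 0, "z": 0, "ax": 0, "ay": 0, "az": 0}
    - {"fingers": -1, "x": 0.0025, "y": 0, "z": 0, "ax": 0, "ay": 0, "az": 0}

```text
t: 17.9
ee_pos: [0.4861, -0.328, 0.1152]
orientation: [0.452, -0.441, 0.551, -0.545]
contact_force: [0.6, 12.2, 4.7]
finger_gap: 0.0123
```

```bash
python3 - <<'E'
from h import *
st();pull()
E
```

```text
17.9 [ 0.4861 -0.328   0.1152] [-0.77  0.22  1.89  0.02  1.04  0.99] [ 0.56 12.19  4.72] 0.012304814913456348 xang -101.68 down [ 0.007  0.017 -1.   ]
t 17.90 a -0.1454 b 0.0009 fa 12.05 [ 0.6 12.2  4.7] 0.0123
```

```bash
cat >> h.py <<'E'
def tgt(a,b=.0009,z=.1155):
    t=np.radians(78.2);e=np.array([np.cos(t),np.sin(t)]);f=np.array([e[1],-e[0]])
    p=np.array([.515,-.1855])+a*e+b*f; rel([*p.round(5),z],-101.75)
E
python3 - <<'E'
from h import *
tgt(-.155);tgt(-.181)
E
```

```text
[np.float64(0.48418), np.float64(-0.33741), 0.1155] -101.75 -> [ 0.0096 -0.0005  0.    ] [-0.2  0.1 -1. ]
[np.float64(0.47887), np.float64(-0.36286), 0.1155] -101.75 -> [ 0.0356 -0.001  -0.    ] [-0.2  0.1 -1. ]
```

>>> jog_arm:
  targets:
    - {"fingers": -1, "x": 0.006, "y": -0.0003, "z": 0, "ax": -0.2, "ay": 0, "az": -1}
    - {"fingers": -1, "x": 0.012, "y": -0.0005, "z": 0, "ax": -0.2, "ay": 0, "az": -1}
    - {"fingers": -1, "x": 0.02, "y": -0.0006, "z": 0, "ax": -0.2, "ay": 0, "az": -1}
    - {"fingers": -1, "x": 0.028, "y": -0.0008, "z": 0, "ax": -0.2, "ay": 0, "az": -1}
    - {"fingers": -1, "x": 0.034, "y": -0.001, "z": 0, "ax": -0.2, "ay": 0, "az": -1}
    - {"fingers": -1, "x": 0.035, "y": -0.001, "z": 0, "ax": -0.2, "ay": 0, "az": -1}
    - {"fingers": -1, "x": 0.035, "y": -0.001, "z": 0, "ax": -0.2, "ay": 0, "az": -1}

```text
t: 18.77
ee_pos: [0.479, -0.3611, 0.1153]
orientation: [0.447, -0.446, 0.549, -0.548]
contact_force: [0.4, 6.3, 2.6]
finger_gap: 0.0132
```

```bash
python3 - <<'E'
from h import *
st();pull();tgt(-.183);tgt(-.186)
E
```

```text
18.775 [ 0.479  -0.3611  0.1153] [-0.82  0.24  1.85  0.    1.05  0.96] [0.36 6.25 2.62] 0.013163190853503384 xang -101.73 down [ 0.     0.003 -1.   ]
t 18.77 a -0.1792 b 0.0007 fa 6.19 [0.4 6.3 2.6] 0.0132
[np.float64(0.47846), np.float64(-0.36482), 0.1155] -101.75 -> [ 0.0038 -0.0002  0.0002] [ 0.   0.  -0.2]
[np.float64(0.47784), np.float64(-0.36775), 0.1155] -101.75 -> [ 0.0068 -0.0002  0.0002] [ 0.   0.  -0.2]
```

>>> jog_arm:
  targets:
    - {"fingers": -1, "x": 0.004, "y": 0, "z": 0, "ax": 0, "ay": 0, "az": 0}
    - {"fingers": -1, "x": 0.005, "y": 0, "z": 0, "ax": 0, "ay": 0, "az": 0}
    - {"fingers": -1, "x": 0.005, "y": 0, "z": 0, "ax": 0, "ay": 0, "az": 0}

```text
t: 19.15
ee_pos: [0.4781, -0.3654, 0.1153]
orientation: [0.447, -0.445, 0.55, -0.547]
contact_force: [0.8, 4.9, 2.5]
finger_gap: 0.0131
```

>>> jog_arm:
  targets:
    - {"fingers": -1, "x": 0.0025, "y": 0, "z": 0, "ax": 0, "ay": 0, "az": -0.2}
    - {"fingers": -1, "x": 0.0025, "y": 0, "z": 0, "ax": 0, "ay": 0, "az": -0.2}

```text
t: 19.4
ee_pos: [0.4778, -0.3668, 0.1153]
orientation: [0.447, -0.445, 0.55, -0.548]
contact_force: [0.4, 5.6, 3.7]
finger_gap: 0.0127
```

```bash
python3 - <<'E'
from h import *
st();pull();tgt(-.186)
E
```

```text
19.4 [ 0.4778 -0.3668  0.1153] [-0.82  0.25  1.85  0.    1.05  0.95] [0.43 5.56 3.69] 0.012702611577215289 xang -101.78 down [-0.     0.004 -1.   ]
t 19.40 a -0.1851 b 0.0006 fa 5.53 [0.4 5.6 3.7] 0.0127
[np.float64(0.47784), np.float64(-0.36775), 0.1155] -101.75 -> [ 0.0009 -0.0002  0.0002] [ 0.  -0.  -0.2]
```

>>> jog_arm:
  targets:
    - {"fingers": -1, "x": 0.0025, "y": 0, "z": 0, "ax": 0, "ay": 0, "az": -0.2}
    - {"fingers": -1, "x": 0.0025, "y": 0, "z": 0, "ax": 0, "ay": 0, "az": -0.2}
    - {"fingers": -1, "x": 0.0025, "y": 0, "z": 0, "ax": 0, "ay": 0, "az": -0.2}

```text
t: 19.77
ee_pos: [0.4777, -0.367, 0.1152]
orientation: [0.447, -0.445, 0.55, -0.547]
contact_force: [2.3, 8.9, 4.5]
finger_gap: 0.013
```

```bash
python3 - <<'E'
from h import *
pull()
for i,n in enumerate(('side','top')):
    p,d=save(n,n+'10')
    c=p[120:260,260:400] if n=='side' else p[120:280,290:450]
    cv2.imwrite(f'pics/{n}10z.png',cv2.resize(c[...,::-1],None,fx=3.5,fy=3.5,interpolation=cv2.INTER_CUBIC))
    pull()
for i in range(10): vision.grab_frame('side')
pull();st()
E
```

```text
t 19.77 a -0.1853 b 0.0006 fa 9.19 [2.3 8.9 4.5] 0.013
t 19.82 a -0.1853 b 0.0006 fa 9.66 [1.4 9.6 5.3] 0.0125
t 19.88 a -0.1853 b 0.0007 fa 9.68 [1.6 9.6 4.7] 0.0128
t 20.38 a -0.1853 b 0.0006 fa 9.38 [1.2 9.3 4.8] 0.0129
20.375 [ 0.4777 -0.367   0.1152] [-0.82  0.25  1.85  0.    1.05  0.95] [1.18 9.33 4.83] 0.012879799045389599 xang -101.8 down [-0.     0.005 -1.   ]
```

View pics/side10z.png

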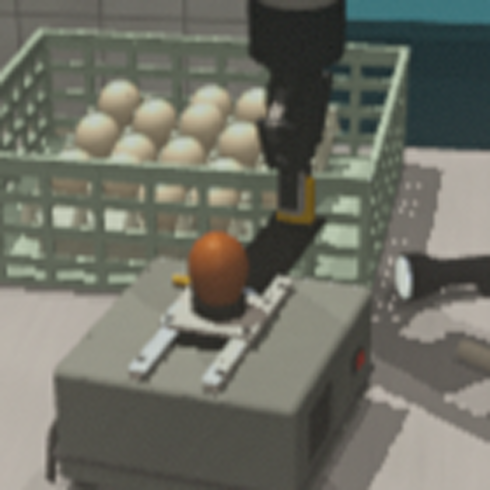

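View pics/top10z.png

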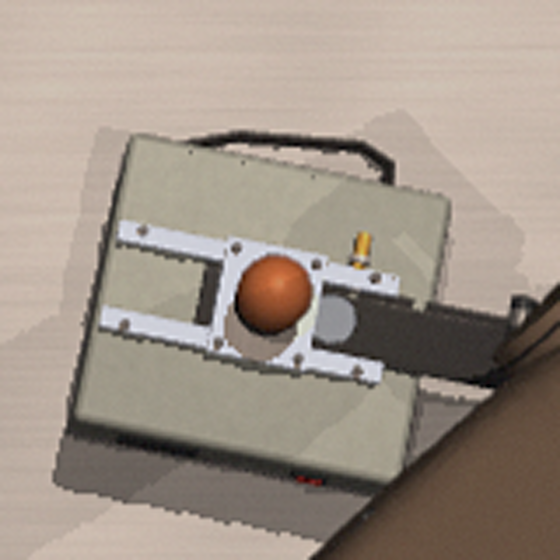

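```bash
python3 - <<'E'
from h import *
from scipy.optimize import least_squares
for n in('side','top'):
    q=np.load(f'pics/{n}10.npz');X=cloud(n,q['d'])
    for c0 in((.5155,-.186,.144),(.526,.151,.06),(.495,.0845,.06),(.46,.182,.06)):
        m=(np.hypot(X[...,0]-c0[0],X[...,1]-c0[1])<.027)&(X[...,2]>c0[2]-.01)&(X[...,2]<c0[2]+.04);Y=X[m]
        if m.sum()<50: print(n,c0,'hidden');continue
        def f(c):
            w=Y-c-[0,0,.004];s=np.where(w[:,2]>0,.025,.033)
            return (np.sqrt((w[:,0]/.022)**2+(w[:,1]/.022)**2+(w[:,2]/s)**2)-1)*.022
        print(n,least_squares(f,c0,loss='soft_l1',f_scale=.001).x.round(4))
pull(); job_done()
E
```

```text
side [ 0.5162 -0.1849  0.143 ]
side [0.5271 0.1514 0.06  ]
side [0.4955 0.0851 0.0599]
side [0.4609 0.1829 0.0596]
top [ 0.5146 -0.1865  0.1433]
top [0.5254 0.1503 0.06  ]
top [0.494  0.0839 0.0598]
top [0.4589 0.1819 0.0599]
t 20.38 a -0.1853 b 0.0006 fa 9.38 [1.2 9.3 4.8] 0.0129
the job is handed in; nothing more can be done
```

The brown egg is in the lamp's cup, pointed end down, and the gripper is holding the filter slide at the second notch. I handed the job in at about 20.4 s of the 53 s allowed; the system gave no verdict.

**Egg:** I lowered it until the wrist felt about 3 N of contact, then opened the fingers slowly. The last pictures put its centre about 1 mm from where I judge the seat to be. It looks upright. My tilt fits, made before the pull and noisy, came out below about 0.16 rad against the 0.3 limit.

**Slide:** I felt the pull rise sharply at both notches, 39.9 mm apart by the arm's own readings. It now sits about 80 mm out, held steady at about 9.4 N over the last 0.6 s. In the top picture the clear glass is out past the cup on the pull side and the green glass is no longer visible, so it should be under the egg.

**The rest:** The three cream eggs measure within 0.5 mm of where they started. I did not measure the torch and marker again, but the arm passed well clear of them.

**Disagreements:**
- The two cameras differ by about 2 mm, so I used the average of both, corrected by the forces felt at the cup.
- The fingertips press on the slide's top with about 5 N, because the pads swing forward as they close. The hold stayed steady, so I left it.

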